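Stroke the sample box shut

ROBOT

A 7-joint arm with a two-finger parallel gripper is mounted at the origin on the work surface; the furniture and walls round the work are solid. World frame = base frame: x ahead of the robot, y to its left, z up, the work surface at z = 0. Lengths are in m, angles in rad, forces in N, time in s.
With the tool pointing down it reaches from about 0.4 to 0.875 m from the base axis. Payload 19.3 kg.
Tool frame: the origin (TCP) lies midway between the tips of the shut fingers; the grasp point (between the pads) lies 19 mm behind it; z points along the fingers, y is the line along which they close (so a half turn about z gives the same grasp; the last joint's range is limited). The gripper opens to 85 mm and grips with 20 to 120 N. Pads are 22 mm wide; open, the fingers measure 114 mm over their backs; the gripper's body (76 mm by 85 mm) begins 54 mm behind the grasp point. The pads swing forward as they close: fully open they stand 13 mm farther back than shut.
Start: joints at [-1.175, 0.521, -0.036, 1.599, 0.021, 1.021, -0.113], TCP at [0.281, 0.558, 0.231] pointing down, gripper open.
Joint ranges: [-2.91, 2.91], [-0.3, 2.13], [-1.5, 1.42], [0.17, 2.43], [-1.26, 4.41], [0.16, 1.93], [-2.52, 2.52]. Speed limits (rad/s): [1.89, 1.89, 2.39, 2.39, 3.01, 3.01, 3.01].

INTERFACE

Orientations are given as [roll, pitch, yaw] about the fixed x, y, z axes, in that order (R = Rz(yaw) Ry(pitch) Rx(roll)).
In Python, from cell import manip gives the robot as it stands.
- The arm moves only by the shell command python3 -m crank 'ROWS' [FORCE]. ROWS is JSON, one flat list of numbers, 7 for each row, row after row: the turn, a rotation vector about the tool's x, y, z in rad, then the shift along the tool's x, y, z in mm, then the opening, from 0 (shut) to 1 (fully open). In form: [ax, ay, az, dx, dy, dz, jaw, ax, ay, az, dx, dy, dz, jaw, ...]. A call has exactly 5 rows; each row is the pose to reach, as a shift and turn from the pose commanded when the call began, along the tool's axes at that moment; what a row does not reach only later rows make up. A row lasts 1/8 s, in which the tool goes at most 62.5 mm and 10.7 degrees, less where a joint would pass 70% of its speed; a pose out of reach is approached as far as the arm can. A call with a gripper value outside its range is refused whole. The fingers move at their own pace and stop on an object; FORCE is the grip in N (left out, the last holds). Time passes only in rows, so rows that repeat a pose let the fingers close, or fill a call up. It gives the time, the measured TCP pose, the force, the opening and the grip force at its end, in the units of the state.
- manip.sense(): the state, without advancing time (a new reading comes with each control period).
- manip.capture(name): name is "scene" or "side" or "wrist"; returns a dict with "img" (400x640x3 uint8, blue, green, red), "fx", "fy", "cx", "cy" (pixels), "R" (3x3) and "t" (3): a world point X has camera coordinates R X + t; the wrist camera has in their place "T_tool_cam" (4x4, takes a point from camera to tool coordinates, whose origin is the TCP and whose axes are the flange's). Camera axes: x right, y down, z forward; pixel columns grow to the right and rows downward; lengths in m; the calibration is good to about 2 mm. A picture is of the moment at which its call begins: read the wrist's pose just before it. There is no depth.
- manip.finish_job(): hands the job in; it is judged then, once.
The state is a dict: "time": time; "joint_positions": joint angles; "qvel": joint speeds; "tau": joint torques, N m; "position": TCP position; "ee_rot": TCP orientation; "ft_force": force on the tool from outside, world axes, zero at the start; "torque": the same for the moment, N m; "gripper_width": finger opening in m; "grasp_force": force on a finger pad.
Only numpy, scipy, OpenCV 4.12 (cv2) and the standard library are available. Lean on these libraries where they do the work, as an engineer would, in place of code of your own. Each camera call takes 0.05 s, during which the arm holds its last target. There are 200 camera calls.

TASK

The six flip lids along the slim metal food sample box all stand ajar. Run your fingertips lightly along the tops of the lids, from the hinge side of the first to the free edge of the last, so that they fold shut one after another and all stay shut. Be gentle and leave the box where it stands, do not pick anything up or disturb the other things, and take the hand away at the end.

Things in the scene. Friction and masses are not known exactly. Their poses are not given: they have to be found in the camera images.
- sample_box: Slim bare-metal food sample box, 62 mm wide (x), 226 mm long (y), walls 48 mm high, about 1.8 kg, loose on rubber feet. Origin: centre of its underside, z up. Six equal grey lids (54 mm across, 34 mm along the row, pitch 37 mm) in a row along y, lid 1 at +y, each hinged on its +y edge, all leaning alike like pages. Shut, each lid's top rises from 48 mm at its hinge to 51 mm at its free (-y) edge.
- row_start (a point): Point on the box's centre line, 51 mm above the table (the height of the shut lids' free edges), at the +y end of the row, above lid 1's hinge.
- row_end (a point): The same at the -y end of the row, just past the free edge of lid 6; 222 mm from row_start.
- stone: Whetstone on a base, 75x215x38 mm, a bystander. Origin: centre of its underside.
- bowl: Small white bowl, 100 mm across, 45 mm high, a bystander. Origin: centre of its underside.
- cup: Steel cup, 81 mm across, 99 mm high, a bystander. Origin: centre of its underside.
- scaler: Fish scaler with a wooden handle, 176x26x23 mm, lying flat, a bystander. Origin: centre of its underside.
- lid1 (a joint): Opening angle of lid 1 of 6, counted from the box's +y end (hinge side first); its hinge line is 109.5 mm from the box's origin along the box's y, 45 mm up. 0 is shut, it grows as the free edge rises, 0.95 rad is its stop. A light stiff hinge: the lid stays at whatever angle it is left, and less than 0.01 N m moves it.
- lid2 (a joint): Opening angle of lid 2 of 6, counted from the box's +y end (hinge side first); its hinge line is 72.5 mm from the box's origin along the box's y, 45 mm up. 0 is shut, it grows as the free edge rises, 0.95 rad is its stop. A light stiff hinge: the lid stays at whatever angle it is left, and less than 0.01 N m moves it.
- lid3 (a joint): Opening angle of lid 3 of 6, counted from the box's +y end (hinge side first); its hinge line is 35.5 mm from the box's origin along the box's y, 45 mm up. 0 is shut, it grows as the free edge rises, 0.95 rad is its stop. A light stiff hinge: the lid stays at whatever angle it is left, and less than 0.01 N m moves it.
- lid4 (a joint): Opening angle of lid 4 of 6, counted from the box's +y end (hinge side first); its hinge line is -1.5 mm from the box's origin along the box's y, 45 mm up. 0 is shut, it grows as the free edge rises, 0.95 rad is its stop. A light stiff hinge: the lid stays at whatever angle it is left, and less than 0.01 N m moves it.
- lid5 (a joint): Opening angle of lid 5 of 6, counted from the box's +y end (hinge side first); its hinge line is -38.5 mm from the box's origin along the box's y, 45 mm up. 0 is shut, it grows as the free edge rises, 0.95 rad is its stop. A light stiff hinge: the lid stays at whatever angle it is left, and less than 0.01 N m moves it.
- lid6 (a joint): Opening angle of lid 6 of 6, counted from the box's +y end (hinge side first); its hinge line is -75.5 mm from the box's origin along the box's y, 45 mm up. 0 is shut, it grows as the free edge rises, 0.95 rad is its stop. A light stiff hinge: the lid stays at whatever angle it is left, and less than 0.01 N m moves it.

How it is judged:
By the outcome, as a careful person would: the job done as asked, in the order asked, and still so for the second after the job is handed in, with the robot touching nothing.
It also fails if it takes over 35 s, if anything falls off the work surface, if the arm or the gripper's body presses on something with over 40 N, if the wrist force passes 120 N, or if a joint passes its speed limit or range.

## Working session

There is one attempt and no reset: what is moved stays moved. The work goes in short steps, Python scripts to look and compute and a shell command to move; the robot and the scene stay as the last step left them, time stands still between calls to the robot, and variables do not carry over. Pictures are saved under pics/ and viewed, at most 10 in all, crops included, and the job is handed in when it is done.

```bash
mkdir -p pics; python3 - <<'E'
from cell import manip
import cv2,numpy as np
s=manip.sense();print(s)
for n in("scene","side"):
    c=manip.capture(n);cv2.imwrite(f"pics/{n}0.png",c["img"]);print(n,c["fx"],c["fy"],c["cx"],c["cy"],np.array(c["R"]).tolist(),c["t"])
E
```

```text
{'time': 0.0, 'joint_positions': array([-1.17521483,  0.52201063, -0.03631879,  1.60001537,  0.02120414,
        1.02111824, -0.1128259 ]), 'qvel': array([-7.03787971e-04,  6.38514661e-04,  1.29487721e-03, -1.20191546e-03,
        5.34762787e-05, -2.88612444e-04,  5.18909990e-05]), 'tau': array([-3.84343411e-04, -9.27117777e+01,  1.97967589e+00, -3.69940567e+01,
        1.78228423e-02,  8.04013020e-03, -3.90676931e-06]), 'position': array([0.28058331, 0.55808644, 0.23072531]), 'ee_rot': array([-3.14042987e+00,  9.23919250e-05,  2.67577017e+00]), 'ft_force': array([ 0.58212167, -0.0189593 , -0.46358775]), 'torque': array([-0.03028223,  0.01867537, -0.03758659]), 'grasp_force': 0.0, 'gripper_width': 0.08534751864265862}
scene 365.62316245171564 365.62316245171564 319.52149008992956 196.9003389545452 [[0.8508952676390193, -0.5253183849620653, -0.004223497409637168], [-0.2591347025855652, -0.41271818490391604, -0.8732198496172128], [0.4569753269328798, 0.7441130923928598, -0.4873081738531821]] [-0.45963347  0.20275716  0.66039996]
side 375.7404927375831 375.7404927375831 323.4465224027778 200.21034716473085 [[0.999406465752696, 0.025872672298690832, 0.02274469256397858], [0.0332820915978076, -0.5548104238957574, -0.8313108299038847], [-0.008889240157656308, 0.8315744093974604, -0.5553422215577387]] [-0.56726644  0.07609894  1.13638714]
```

View pics/scene0.png

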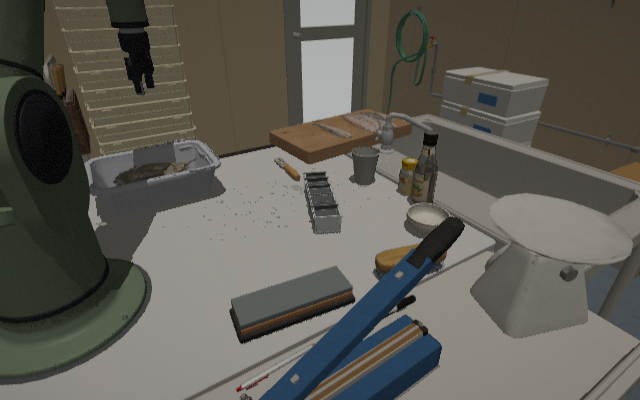

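View pics/side0.png

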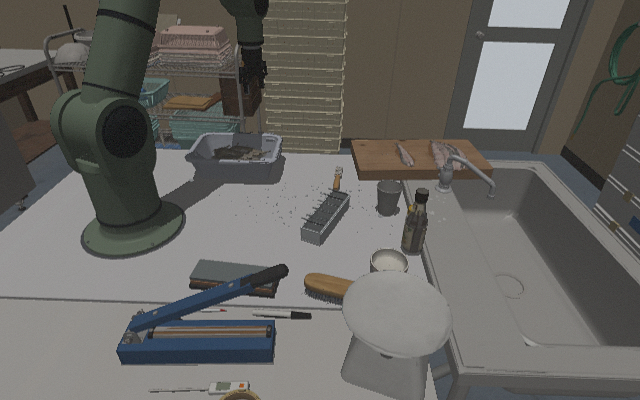

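The box lies at about (322,203) in the scene view and (327,217) in the side view. The cup is at (365,165) and (389,197), the scaler just beyond the box's far end. I'll enlarge both.

```bash
python3 - <<'E'
import cv2,numpy as np
a=cv2.imread("pics/scene0.png")[155:245,285:355];b=cv2.imread("pics/side0.png")[175:255,290:370]
a=cv2.resize(a,None,fx=5.5,fy=5.5,interpolation=2);b=cv2.resize(b,(400,400),interpolation=2)
o=np.zeros((500,800,3),np.uint8);o[:495,:385]=a;o[:400,400:]=b
cv2.imwrite("pics/z.png",o)
E
```

```text
(no output)
```

View pics/z.png

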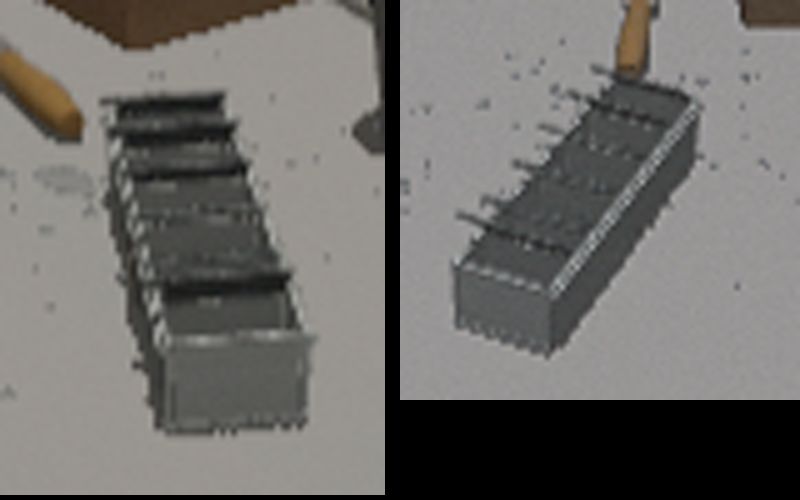

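The zoom shows the near end wall's top corners at scene (315,217)/(341,217) and side (301,228)/(320,233), with the far right top corner at side (349.6,196). The lid edges stand up across the box. I'll cast these onto z=0.048.

```bash
cat > h.py <<'E'
from cell import manip
import cv2,numpy as np
def ray(c,uv,z,R=None,t=None):
    R=np.array(c["R"]) if R is None else R; t=np.array(c["t"]) if t is None else t
    C=-R.T@t; d=R.T@np.array([(uv[0]-c["cx"])/c["fx"],(uv[1]-c["cy"])/c["fy"],1]); return C+d*(z-C[2])/d[2]
E
python3 - <<'E'
from h import *
c=manip.capture("scene")
for uv,z in (((315,217),.048),((341.4,217),.048),((315,233),0),((340.5,232),0),((365,184),0),((298,178),.015)): print(uv,ray(c,uv,z).round(4))
c=manip.capture("side")
for uv,z in (((301,228),.048),((320,233),.048),((349.6,196),.048),((320,246),0),((301,240),0),((389,214),0),((335,189),.015)): print(uv,ray(c,uv,z).round(4))
E
```

```text
(315, 217) [ 0.5044 -0.0387  0.048 ]
(341.4, 217) [ 0.5556 -0.0708  0.048 ]
(315, 233) [ 0.5065 -0.0341  0.    ]
(340.5, 232) [ 0.5601 -0.0627  0.    ]
(365, 184) [0.7638 0.1047 0.    ]
(298, 178) [0.6002 0.2193 0.015 ]
(301, 228) [ 0.504  -0.0467  0.048 ]
(320, 233) [ 0.5586 -0.0663  0.048 ]
(349.6, 196) [0.6475 0.1285 0.048 ]
(320, 246) [ 0.5594 -0.0658  0.    ]
(301, 240) [ 0.5031 -0.042   0.    ]
(389, 214) [0.7771 0.1034 0.    ]
(335, 189) [0.6017 0.221  0.015 ]
```

Both views agree. The near end corners are 60 mm apart, the axis is about 65° and the centre about (0.578, 0.049). I'll go above the far end for a wrist look, shutting the fingers on the way.

```bash
python3 -m crank '[0,0,0,-40,-13,0,0, 0,0,0,-95,-30,0,0, 0,0,0,-155,-49,0,0, 0,0,0,-210,-66,0,0, 0,0,0,-250,-78,0,0]' 20; python3 -m crank '[0,0,0,-50,-16,0,0, 0,0,0,-100,-32,0,0, 0,0,0,-140,-45,0,0, 0,0,0,-165,-53,0,0, 0,0,0,-175,-55,0,0]'
python3 - <<'E'
from h import *
print(manip.sense());c=manip.capture("wrist");cv2.imwrite("pics/w1.png",c["img"]);print({k:v for k,v in c.items() if k!="img"})
E
```

```text
time: 0.82
position: [0.4708, 0.3741, 0.2313]
ee_rot: [-3.141, 0.0, 2.674]
ft_force: [-0.3, -0.1, -0.9]
gripper_width: -0.0002
grasp_force: 0.0
time: 1.45
position: [0.6015, 0.2473, 0.231]
ee_rot: [-3.141, 0.0, 2.674]
ft_force: [-0.7, 1.1, -1.0]
gripper_width: -0.0003
grasp_force: 0.0
{'time': 1.45, 'joint_positions': array([-0.50418486,  0.56373024,  0.03520754,  1.52974855, -0.02124375,
        1.04893075,  0.63924214]), 'qvel': array([ 0.07913999,  0.05835773, -0.01316567, -0.10479307, -0.0137709 ,
        0.04963054,  0.10608342]), 'tau': array([  1.52763996, -97.3980546 ,   5.18310383, -37.44439602,
         0.2120898 ,  -0.11831596,   0.12351262]), 'position': array([0.60147974, 0.24729433, 0.23101359]), 'ee_rot': array([-3.14100535e+00,  6.07003005e-05,  2.67386069e+00]), 'ft_force': array([-0.74860172,  1.11938041, -0.9711492 ]), 'torque': array([0.06814228, 0.06547045, 0.00498205]), 'grasp_force': 0.0, 'gripper_width': -0.00028381554081298145}
{'fx': 288.01905564869537, 'fy': 288.01905564869537, 'cx': 317.6556517556408, 'cy': 201.5258497826901, 'T_tool_cam': array([[-1.61944708e-04, -9.63592784e-01, -2.67374120e-01,
         6.77807406e-02],
       [ 9.99999176e-01, -4.96547370e-04,  1.18382770e-03,
        -4.26342349e-04],
       [-1.27349174e-03, -2.67373708e-01,  9.63592071e-01,
        -1.42363278e-01],
       [ 0.00000000e+00,  0.00000000e+00,  0.00000000e+00,
         1.00000000e+00]])}
```

View pics/w1.png

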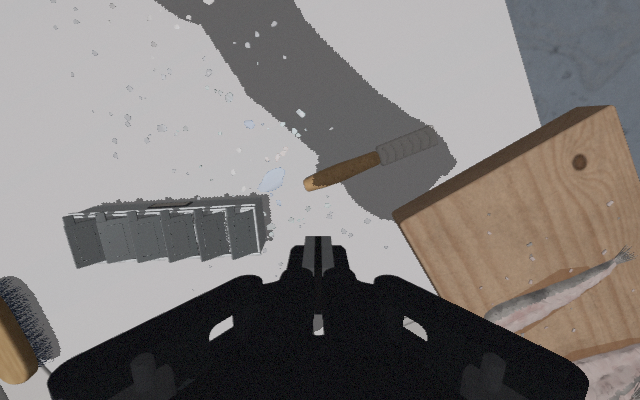

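The wrist view shows the box from (65,215) to (268,205). The lids' free edges are at their left (near) sides and the hinges at their right, so +y is the far end. The scaler handle tip is at (305,185) and the cutting board corner at (395,213). I'll zoom in on the box.

```bash
python3 - <<'E'
from h import *
a=cv2.imread("pics/w1.png")[185:280,55:285]
cv2.imwrite("pics/w1z.png",cv2.resize(a,None,fx=3.4,fy=3.4,interpolation=2))
E
```

```text
(no output)
```

View pics/w1z.png

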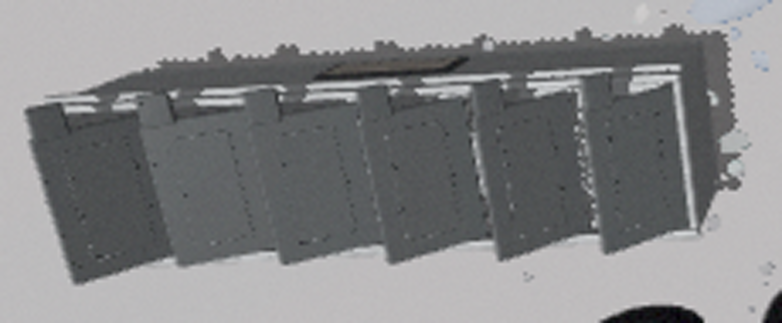

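```bash
python3 - <<'E'
from h import *
from scipy.spatial.transform import Rotation as Ro
s=manip.sense();c=manip.capture("wrist")
Rt=Ro.from_euler("xyz",s["ee_rot"]).as_matrix();T=np.array(c["T_tool_cam"])
Rwc=Rt@T[:3,:3];p=Rt@T[:3,3]+s["position"]
P=lambda uv,z:ray(c,uv,z,Rwc.T,-Rwc.T@p)
a,b,d=P((255.3,204.4),.048),P((260.9,253.8),.048),P((74.1,213.5),.048)
print(a,b,np.linalg.norm(a-b),d,"ang",np.degrees(np.arctan2(*(a-d)[1::-1])),np.degrees(np.arctan2(b[0]-a[0],-(b[1]-a[1])))) 
for z in(.03,.06):print("board",P((395,213),z))
print("scaler",P((305,185),.015))
m=(a+b)/2
for ang in (65,66,67):
    u=np.array([np.cos(np.radians(ang)),np.sin(np.radians(ang))]);ctr=m[:2]-.113*u
    print(ang,"ctr",ctr,"nearmid",m[:2]-.226*u,"start",ctr+.1095*u)
print(s["position"],s["ee_rot"])
E
```

```text
[0.59193041 0.17005609 0.048     ] [0.65004151 0.14433341 0.048     ] 0.06354963142453875 [ 0.50481114 -0.02724231  0.048     ] ang 66.17561646006132 66.12358473827959
board [0.68328031 0.31448655 0.03      ]
board [0.67085613 0.31126048 0.06      ]
scaler [0.6033362  0.22841939 0.015     ]
65 ctr [0.5732301  0.05478197] nearmid [ 0.52547423 -0.04763081] start [0.6195068  0.15402267]
66 ctr [0.57502472 0.05396411] nearmid [ 0.52906348 -0.04926653] start [0.61956238 0.15399734]
67 ctr [0.57683334 0.0531777 ] nearmid [ 0.53268073 -0.05083935] start [0.6196184  0.15397298]
[0.60177782 0.24732148 0.23102061] [-3.14111511e+00  2.37635415e-04  2.67409885e+00]
```

Box centre is about (0.5755, 0.0525), axis 66.2° (both measurements agree), length and width match. Next I move above and just past the hinge end, turned 3° into line.

```bash
python3 -m crank '[0,0,-0.02,-15,-12,20,0, 0,0,-0.052,-35,-28,60,0, 0,0,-0.052,-50,-41,95,0, 0,0,-0.052,-57,-46,111,0, 0,0,-0.052,-57,-46,111,0]'
python3 -m crank '[0,0,0,0,0,0,0, 0,0,0,0,0,0,0, 0,0,0,0,0,0,0, 0,0,0,0,0,0,0, 0,0,0,0,0,0,0]'
python3 - <<'E'
from h import *
s=manip.sense();print(s["position"],s["ee_rot"],s["ft_force"]);c=manip.capture("wrist");cv2.imwrite("pics/w2.png",c["img"])
c=manip.capture("side");cv2.imwrite("pics/s2.png",cv2.resize(c["img"][140:260,270:430],None,fx=5,fy=5,interpolation=2))
E
```

```text
time: 2.17
position: [0.6305, 0.1827, 0.1199]
ee_rot: [-3.141, -0.001, 2.728]
ft_force: [-1.1, -0.1, 0.7]
gripper_width: -0.0
grasp_force: 0.0
time: 2.8
position: [0.631, 0.182, 0.1204]
ee_rot: [3.142, 0.0, 2.728]
ft_force: [-0.2, 0.2, 0.6]
gripper_width: -0.0
grasp_force: 0.0
[0.63097235 0.18199901 0.12037688] [3.14156173e+00 7.53383941e-05 2.72773845e+00] [-0.20263074  0.16740302  0.56784198]
```

View pics/w2.png

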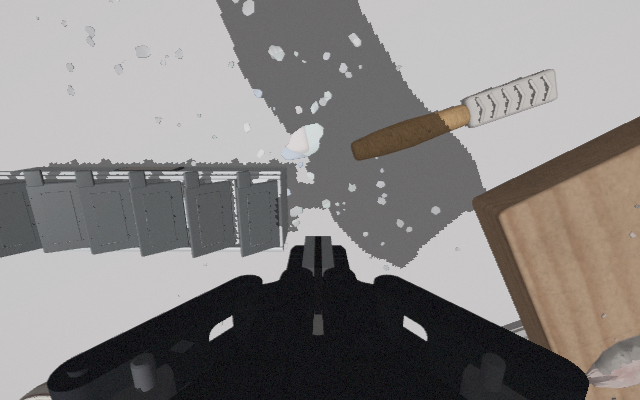

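View pics/s2.png

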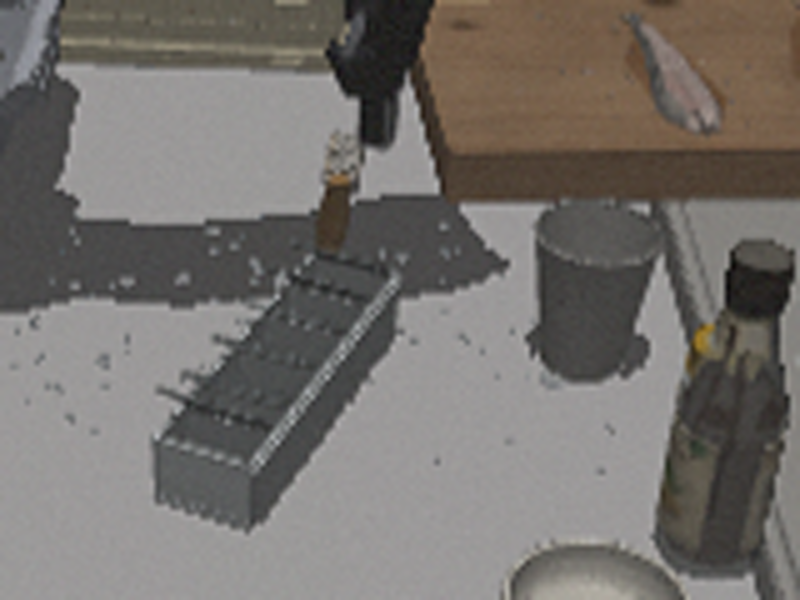

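The hand is in line: lateral error is below 1 mm and the box end is 26 mm ahead of the TCP. Now I lower to just above 51 mm and start the sweep along −y.

```bash
python3 -m crank '[0,0,0,0,0,20,0, 0,0,0,0,0,45,0, 0,0,0,0,0,62,0, 0,0,0,0,0,69,0, 0,0,0,0,0,69,0]'
python3 -m crank '[0,0,0,0,-3,0,0, 0,0,0,0,-8,0,0, 0,0,0,0,-15,0,0, 0,0,0,0,-22,0,0, 0,0,0,0,-29,0,0]'
```

```text
time: 3.52
position: [0.6309, 0.1819, 0.051]
ee_rot: [-3.141, -0.0, 2.728]
ft_force: [0.4, 0.5, 0.2]
gripper_width: 0.0
grasp_force: 0.0
time: 4.15
position: [0.6191, 0.1548, 0.0514]
ee_rot: [3.142, 0.0, 2.728]
ft_force: [0.8, 0.3, 0.3]
gripper_width: -0.0002
grasp_force: 0.3
```

```bash
python3 -m crank '[0,0,0,0,-7,0.2,0, 0,0,0,0,-14,0.3,0, 0,0,0,0,-21,0.3,0, 0,0,0,0,-28,0.3,0, 0,0,0,0,-35,0.3,0]'
python3 - <<'E'
from h import *
c=manip.capture("wrist");cv2.imwrite("pics/w3.png",c["img"])
E
```

```text
time: 4.78
position: [0.6052, 0.1231, 0.0511]
ee_rot: [3.141, 0.0, 2.728]
ft_force: [-0.1, 0.1, 1.8]
gripper_width: 0.0001
grasp_force: 0.4
```

View pics/w3.png

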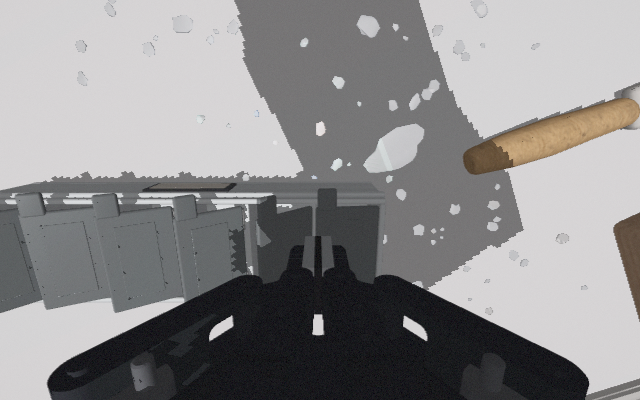

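Lid 1 (at about (355,240)) lies flat and lid 2 is folding under the fingertips. The contact force is about 2 N and the box hasn't moved, so I carry on.

```bash
python3 -m crank '[0,0,0,0,-7,0,0, 0,0,0,0,-14,0,0, 0,0,0,0,-21,0,0, 0,0,0,0,-28,0,0, 0,0,0,0,-35,0,0]'
python3 -m crank '[0,0,0,0,-7,0,0, 0,0,0,0,-14,0,0, 0,0,0,0,-21,0,0, 0,0,0,0,-28,0,0, 0,0,0,0,-35,0,0]'
```

```text
time: 5.45
position: [0.5911, 0.091, 0.0511]
ee_rot: [3.141, 0.0, 2.728]
ft_force: [0.1, 0.1, 2.0]
gripper_width: 0.0
grasp_force: 0.4
time: 6.08
position: [0.5769, 0.0589, 0.051]
ee_rot: [3.141, 0.0, 2.728]
ft_force: [0.5, 0.7, 1.2]
gripper_width: 0.0002
grasp_force: 0.6
```

```bash
python3 -m crank '[0,0,0,0,-7,0,0, 0,0,0,0,-14,0,0, 0,0,0,0,-21,0,0, 0,0,0,0,-28,0,0, 0,0,0,0,-35,0,0]'
python3 -m crank '[0,0,0,0,-7,0,0, 0,0,0,0,-14,0,0, 0,0,0,0,-21,0,0, 0,0,0,0,-28,0,0, 0,0,0,0,-35,0,0]'
python3 -m crank '[0,0,0,0,-7,0,0, 0,0,0,0,-14,0,0, 0,0,0,0,-21,0,0, 0,0,0,0,-28,0,0, 0,0,0,0,-35,0,0]'
python3 - <<'E'
from h import *
c=manip.capture("wrist");cv2.imwrite("pics/w4.png",c["img"])
E
```

```text
time: 6.7
position: [0.5628, 0.0268, 0.051]
ee_rot: [-3.142, -0.0, 2.728]
ft_force: [0.2, 1.0, 1.5]
gripper_width: -0.0001
grasp_force: 0.7
time: 7.32
position: [0.5487, -0.0053, 0.0509]
ee_rot: [-3.141, -0.0, 2.728]
ft_force: [0.8, -0.0, 0.3]
gripper_width: 0.0001
grasp_force: 0.0
time: 7.95
position: [0.5346, -0.0373, 0.051]
ee_rot: [-3.142, -0.0, 2.728]
ft_force: [-0.0, 0.2, -0.2]
gripper_width: -0.0001
grasp_force: 0.0
```

View pics/w4.png

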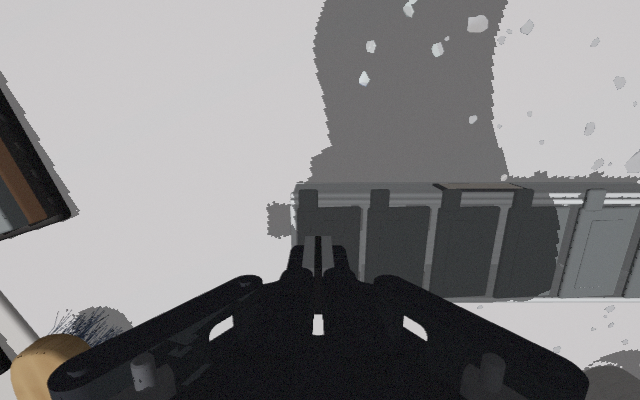

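Lids 4–6 look flat and the fingers are at the last free edge. I finish with a very slight press past the edge, then lift away.

```bash
python3 -m crank '[0,0,0,0,-5,0.4,0, 0,0,0,0,-10,0.5,0, 0,0,0,0,-16,0.5,0, 0,0,0,0,-22,0.5,0, 0,0,0,0,-28,0.3,0]'
python3 -m crank '[0,0,0,0,-5,-15,0, 0,0,0,0,-5,-50,0, 0,0,0,0,-5,-100,0, 0,0,0,0,-5,-140,0, 0,0,0,0,-5,-160,0]'
python3 -m crank '[0,0,0,0,30,-10,0, 0,0,0,20,75,-15,0, 0,0,0,40,120,-20,0, 0,0,0,50,150,-20,0, 0,0,0,50,150,-20,0]'
python3 - <<'E'
from h import *
c=manip.capture("wrist");cv2.imwrite("pics/w5.png",c["img"])
c2=manip.capture("scene")["img"]
o=np.zeros((600,800,3),np.uint8);o[:400,:640]=c["img"]
z=cv2.resize(c2[150:250,270:400],(260,200),interpolation=2);o[400:,:260]=z
z=cv2.resize(manip.capture("side")["img"][165:265,290:420],(260,200),interpolation=2);o[400:,270:530]=z
cv2.imwrite("pics/f.png",o)
E
```

```text
time: 8.62
position: [0.5232, -0.063, 0.0506]
ee_rot: [-3.141, -0.0, 2.728]
ft_force: [0.4, -0.3, 0.4]
gripper_width: 0.0
grasp_force: 0.0
time: 9.25
position: [0.522, -0.0674, 0.2139]
ee_rot: [3.14, 0.003, 2.728]
ft_force: [-0.0, -0.8, 0.2]
gripper_width: 0.0001
grasp_force: 0.0
time: 9.88
position: [0.5359, 0.0927, 0.2316]
ee_rot: [3.141, 0.0, 2.731]
ft_force: [-0.5, -0.2, -0.9]
gripper_width: 0.0
grasp_force: 0.0
```

View pics/f.png

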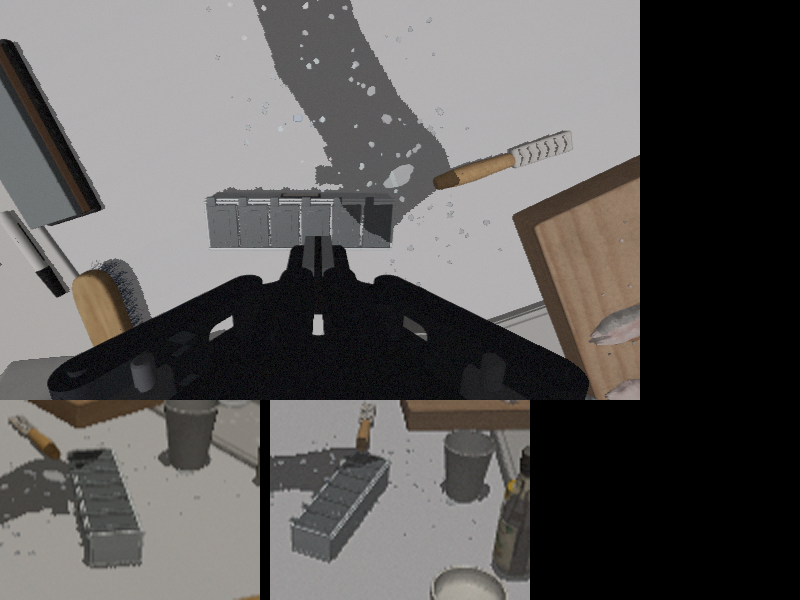

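No views are left. In the side crop a small dark tick shows near lid 6's free edge, so I check numerically where that edge should project when shut and when slightly open.

```bash
python3 - <<'E'
from h import *
s=manip.sense();print(s["time"],s["position"])
u=np.array([.4035,.915]);v=np.array([.915,-.4035]);o=np.array([.5755,.0525])
c=manip.capture("side");g=cv2.cvtColor(c["img"],6)
def pj(x,y,z):
    p=c["R"]@np.r_[o+x*v+y*u,z]+c["t"];return (c["fx"]*p[0]/p[2]+c["cx"]).round(1),(c["fy"]*p[1]/p[2]+c["cy"]).round(1)
for y0 in(-75.5,-38.5):
  for a in(0,.1,.2,.4):
    b=a+.0;print(y0,a,[pj(x,(y0-34*np.cos(b)+0)/1e3,.045+.034*np.sin(b)+.006*np.cos(b)) for x in(-.031,.027)])
print("corner",pj(-.031,-.113,.048),pj(.031,-.113,.048))
print("cols 296-325, rows 216-236");print(g[216:236,296:326])
E
```

```text
10.025 [0.53605964 0.0893158  0.23117993]
-75.5 0 [(np.float64(300.9), np.float64(224.7)), (np.float64(319.2), np.float64(230.4))]
-75.5 0.1 [(np.float64(301.0), np.float64(223.7)), (np.float64(319.2), np.float64(229.4))]
-75.5 0.2 [(np.float64(301.0), np.float64(222.7)), (np.float64(319.3), np.float64(228.4))]
-75.5 0.4 [(np.float64(301.3), np.float64(220.6)), (np.float64(319.7), np.float64(226.3))]
-38.5 0 [(np.float64(306.9), np.float64(217.8)), (np.float64(324.8), np.float64(223.3))]
-38.5 0.1 [(np.float64(306.9), np.float64(216.9)), (np.float64(324.8), np.float64(222.3))]
-38.5 0.2 [(np.float64(307.0), np.float64(215.9)), (np.float64(324.9), np.float64(221.3))]
-38.5 0.4 [(np.float64(307.3), np.float64(213.8)), (np.float64(325.3), np.float64(219.2))]
corner (np.float64(300.4), np.float64(226.2)) (np.float64(319.9), np.float64(232.3))
cols 296-325, rows 216-236
[[151 154 151 152 152 155 151 153 154 154 106 141 144 156 164  80  80  81
   79  80  81  83  81  82  83  82  69  69  65  76]
 [152 154 151 153 153 149 151 154 154 145 105  76  91 129  95  79  79  79
   80  81  77  84  80  
[... 1578 characters left out ...]
 88 125 137 128  92 100
   97  82  79  75  74  80  77 125 129 119  92  72]
 [152 152 154 155 128  81  93  91  91  93  91  93  93  92  89  89 108 144
  126  89  95  98  78  76 101 161 127 120  67  72]
 [151 151 152 154 129  80  93  91  91  93  94  92  92  89  94  91  79  91
   79 106 133 135  96  76 134 104 163  66  75  69]
 [152 154 151 154 129  79  92  93  93  93  93  94  91  93  94  93  94  92
   92  93  90  79  98  97 108 132  76  72  70  75]
 [155 153 152 155 130  82  89  92  93  93  93  91  92  90  88  91  93  93
   93  91  91  93  92  85 113 100  74  71  75  73]
 [148 153 152 153 136  81  94  92  92  91  92  93  90  91  94  91  92  90
   93  92  91  95  93  90  75  71  71  72  72  75]]
```

Lid 6's tab (300,224.5) and lid 5's tab (306.5,217.5) both project where shut lids should, and the box corner is where it was. I'm handing in.

```bash
python3 -c "
from cell import manip
print(manip.finish_job())"
```

```text
the job is handed in; nothing more can be done
None
```

All six lids were folded shut in order with one light sweep (about 2 N at the fingertips), the box stayed where it stood, the hand ended about 18 cm above the lids touching nothing, and the job was handed in at about 10 s.

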